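# Set up the sine bar for checking a 20 degree wedge

## Robot

A 6-joint arm with a two-finger parallel gripper is mounted at the origin on a cart in front of the work surface, level with it; the furniture and walls round the work are solid. World frame = base frame: x ahead of the robot, y to its left, z up, the work surface at z = 0. Lengths are in mm, angles in rad, forces in N, time in s.
With the tool pointing down it reaches from about 300 to 775 mm from the base axis. Payload 14.6 kg.
Tool frame: the origin (TCP) lies midway between the tips of the shut fingers; the grasp point (between the pads) lies 19 mm behind it; z points along the fingers, y is the line along which they close (so a half turn about z gives the same grasp; the last joint's range is limited). The gripper opens to 85 mm and grips with 20 to 120 N. Pads are 22 mm wide; open, the fingers measure 114 mm over their backs; the gripper's body (76 mm by 85 mm) begins 54 mm behind the grasp point. The pads swing forward as they close: fully open they stand 13 mm farther back than shut.
Start: joints at [1.051, 0.3, 1.521, -0, 1.321, -0.067], TCP at [240.613, 494.565, 231.281] pointing down, gripper open.
Joint ranges: [-3.03, 3.03], [-0.79, 2.21], [0.23, 2.52], [-1.04, 4.18], [0, 3.07], [-2.55, 2.55]. Speed limits (rad/s): [2.22, 2.22, 2.57, 3.14, 3.14, 3.14].

## Interface

Orientations are given as [roll, pitch, yaw] about the fixed x, y, z axes, in that order (R = Rz(yaw) Ry(pitch) Rx(roll)).
In Python, from bench import telemetry, vision, order gives the robot as it stands.
- The arm moves only by the tool servo_tool, never from a script. Its argument "targets" is a list of rows, each a list of 4 numbers: the shift along the tool's x, y, z scaled (see below), then the turn about the tool's z scaled (see below). A call has 1 to 12 rows; each row is the pose to reach, as a shift and turn from the pose commanded when the call began, along the tool's axes at that moment; what a row does not reach only later rows make up. The controller multiplies each number of a shift by 0.2 m and each number of a turn by 45 degrees. A row lasts 1/12 s, in which the tool goes at most 41.7 mm and 7.16 degrees, less where a joint would pass 70% of its speed; a pose out of reach is approached as far as the arm can. A call with a number of a shift or a turn outside -1 to 1 is refused whole. A call with a gripper value outside its range is refused whole. "grip" is the gripper command: -1 is fully open, 1 is shut, values between are in proportion, set as the call begins (left out, the last holds). The fingers move at their own pace and stop on an object; the grip force is fixed at half the most. Time passes only in rows, so rows that repeat a pose let the fingers close. It gives the time, the measured TCP pose, the force, the opening and the grip force at its end, in the units of the state.
- telemetry.state(): the state, without advancing time (a new reading comes with each control period).
- vision.get_image(name): name is "scene" or "side" or "wrist"; returns (picture, depth): 400x640x3 uint8, blue, green, red; 400x640 float32, mm along the optical axis (not along the pixel's ray), 0 where there is no reading.
- vision.camera_params(name): a dict with "K" (3x3 intrinsics, pixels), "R" (3x3) and "t" (3): a world point X has camera coordinates R X + t. Camera axes: x right, y down, z forward; pixel columns grow to the right and rows downward; lengths in mm; the calibration is good to about 2 mm. A picture is of the moment at which its call begins: read the wrist's pose just before it. camera_params takes no time and is no camera call; for the wrist camera it gives the pose at the moment of the call.
- order.close_job(): hands the job in; it is judged then, once.
The state is a dict: "time_s": time; "joints": joint angles; "qd": joint speeds; "joint_torque": joint torques, N m; "eef_pos": TCP position; "orientation": TCP orientation; "contact_force": force on the tool from outside, world axes, zero at the start; "ft_torque": the same for the moment, N m; "opening": finger opening in mm; "finger_force": force on a finger pad.
Only numpy, scipy, OpenCV 4.12 (cv2) and the standard library are available. Lean on these libraries where they do the work, as an engineer would, in place of code of your own. Each camera call takes 0.05 s, during which the arm holds its last target. There are 200 camera calls.

## Task

Set up the sine bar on its base to check the steel wedge, in this order: first stand the large square bench block on the scribed square on the bed, then the thicker of the two gauge blocks centred on it, then lay the sine bar with the roller at its end-stop end down in the vee of the base and its other roller on top of the gauge block. Last, set the wedge flat on the sloping deck of the bar, in line with it and on its middle, with its thick end resting against the end stop, so that the wedge's top face comes level. Leave the thin gauge block, the mortar cup and the caliper where they lie.

Things in the scene. Friction and masses are not known exactly. Their poses are not given: they have to be found in the camera images.
- base: Fixed sine-fixture base, grey casting 168 x 80 mm, vee end towards the robot. Origin: centre of underside; x along it, y across; bed top at z=+15 mm. At x=-60 two ramps (x -80 to -40, y -30 to +30, top z=+23) form a 90 deg vee along y, mouth 23 mm; a 20 mm roller seated there has its axis at z=+25.8. Stack place: scribed 60 mm square centred at x=+34, y=0, under the bar's far roller.
- bench_block: Bench block: plain flat square block of hardened steel, 57 x 57 x 19 mm, the largest of the blocks. Origin: centre of its underside, z up. About 0.3 kg.
- gauge_thick: Thick gauge block: square ground steel block 40 x 40 x 16 mm with a small dark round hole in its middle. Origin: centre of its underside, z up. About 0.2 kg.
- gauge_thin: Thin gauge block: square ground steel block 32 x 32 x 8 mm with a small dark hole in its middle; not needed, stays where it lies. Origin: centre of its underside.
- sine_bar: Sine bar, 0.65 kg, stop end towards the robot. Origin: midway between the rollers, level with their undersides; x along it. Rollers 20 mm dia, 44 long at x=-50, +50. Body 124 x 40 mm, z 14 to 32; deck at z=+32, oiled, steel slides down it at 20 deg. Stop: inner face x=-62, stands 12 mm above deck. Grasp across the 40 mm at mid-length. Seated: 20 deg slope, origin at base x=-10, z=+33.5 mm, y=0.
- wedge: Steel wedge, 20 degrees, 0.25 kg: 60 mm long, 30 mm wide with upright parallel sides, 30 mm high at the thick end (towards the robot at the start), 8 mm at the thin end, lying on its flat underside. Origin: centre line of the underside, 24 mm from the thick end (x=-24), 36 mm from the thin end (x=+36). Home on the bar its origin is at x=-38 mm in the bar's frame.
- mortar_cup: Small stoneware cup, 61 mm across and 42 mm high, a bystander. Origin: centre of its underside.
- caliper: Vernier caliper lying flat, 72 x 190 x 8 mm, a bystander. Origin: middle of its underside.
Things that resemble listed ones, but are neither listed nor needed, are in the scene too. What is shaped like the bench_block but blue is not meant.

How it is judged (in metres and radians):
On the way, in this order (a step that is already met when the one before it is completed fails the run):
1. the bench block stands on the bed in the scribed square, released (x of bench_block in the frame of base between 0.022 and 0.046 m and y of bench_block in the frame of base between -0.012 and 0.012 m and z of bench_block in the frame of base between 0.013 and 0.017 m and angle between bench_block's own z axis and vertical below 0.05 rad and contact force between the fingers and bench_block below 0.3 N), for 0.2 s.
2. the thick gauge block lies centred on the bench block, released (x of bench_block in the frame of base between 0.022 and 0.046 m and y of bench_block in the frame of base between -0.012 and 0.012 m and z of bench_block in the frame of base between 0.013 and 0.017 m and angle between each of bench_block, gauge_thick's own z axis and vertical below 0.05 rad and x of gauge_thick in the frame of bench_block between -0.01 and 0.01 m and y of gauge_thick in the frame of bench_block between -0.01 and 0.01 m and z of gauge_thick in the frame of bench_block between 0.017 and 0.021 m and x of gauge_thick in the frame of base between 0.019 and 0.049 m and y of gauge_thick in the frame of base between -0.015 and 0.015 m and z of gauge_thick in the frame of base between 0.031 and 0.037 m and contact force between the fingers and gauge_thick below 0.3 N), for 0.2 s.
3. the sine bar lies with its roller in the vee and the other on the gauge block, released (x of bench_block in the frame of base between 0.022 and 0.046 m and y of bench_block in the frame of base between -0.012 and 0.012 m and z of bench_block in the frame of base between 0.013 and 0.017 m and angle between each of bench_block, gauge_thick's own z axis and vertical below 0.05 rad and x of gauge_thick in the frame of bench_block between -0.01 and 0.01 m and y of gauge_thick in the frame of bench_block between -0.01 and 0.01 m and z of gauge_thick in the frame of bench_block between 0.017 and 0.021 m and x of gauge_thick in the frame of base between 0.019 and 0.049 m and y of gauge_thick in the frame of base between -0.015 and 0.015 m and z of gauge_thick in the frame of base between 0.031 and 0.037 m and x of sine_bar in the frame of base between -0.0146 and -0.0046 m and y of sine_bar in the frame of base between -0.01 and 0.01 m and z of sine_bar in the frame of base between 0.0305 and 0.0365 m and angle between sine_bar's own z axis and vertical between 0.319 and 0.379 rad and angle between the y axis of sine_bar and the y axis of base, either way round below 0.12 rad and contact force between the fingers and sine_bar below 0.3 N), for 0.2 s.
4. the wedge lies on the deck with its thick end against the end stop, released (x of sine_bar in the frame of base between -0.0146 and -0.0046 m and y of sine_bar in the frame of base between -0.01 and 0.01 m and z of sine_bar in the frame of base between 0.0305 and 0.0365 m and angle between sine_bar's own z axis and vertical between 0.319 and 0.379 rad and angle between the y axis of sine_bar and the y axis of base, either way round below 0.12 rad and x of wedge in the frame of base below -0.03 m and x of wedge in the frame of sine_bar between -0.042 and -0.034 m and y of wedge in the frame of sine_bar between -0.008 and 0.008 m and z of wedge in the frame of sine_bar between 0.03 and 0.034 m and angle between the x axis of wedge and the x axis of sine_bar, either way round below 0.08 rad and angle between the z axis of wedge and the z axis of sine_bar, either way round below 0.04 rad and contact force between the fingers and wedge below 0.3 N), for 0.2 s.
At the end, for the whole second after the job is handed in: Bench block flat on the bed within 12 mm of the scribed square, thick gauge block within 10 mm of its middle, bar at 20 deg (1.7), aligned, lower roller in the vee (5 mm), upper on the gauge block; wedge flat on the deck, thick end within 4 mm of the stop, 8 mm sideways; all released, at rest (all of step 2 and all of step 4 and linear speed of each of bench_block, gauge_thick, sine_bar, wedge below 0.01 m/s and angular speed of each of bench_block, gauge_thick, sine_bar, wedge below 0.1 rad/s and contact force between the fingers and bench_block below 0.3 N and contact force between the fingers and sine_bar below 0.3 N); the robot touches nothing.
It fails at once if the thin gauge block is displaced by more than 30 mm (distance of gauge_thin from where it was at the start of the episode above 0.03 m).
It fails at once if the mortar cup is displaced by more than 30 mm (distance of mortar_cup from where it was at the start of the episode above 0.03 m).
It fails at once if the caliper is displaced by more than 30 mm (distance of caliper from where it was at the start of the episode above 0.03 m).
It also fails if it takes over 93 s, if anything falls off the work surface, if the arm or the gripper's body presses on something with over 40 N, if the wrist force passes 120 N, or if a joint passes its speed limit or range.

## Working session

There is one attempt and no reset: what is moved stays moved. The work goes in short steps, Python scripts to look and compute and a tool call to move; the robot and the scene stay as the last step left them, time stands still between calls to the robot, and variables do not carry over. Pictures are saved under pics/ and viewed, at most 14 in all, crops included, and the job is handed in when it is done.

Besides the shell and the picture viewer there is one more tool, called after "Call:" as name([rows], argument=value, ...), one row to a line, values as JSON. servo_tool: Moves the arm, as the interface text tells. Shifts and turns lie within -1 to 1; 1 stands for 0.2 m of shift or 45 degrees of turn. Its arguments: {"type":"object","properties":{"targets":{"type":"array","items":{"type":"array","items":{"type":"number","minimum":-1,"maximum":1}}},"grip":{"type":"number"}},"required":["targets"]}

```bash
mkdir -p pics; cat > h.py <<'E'
import numpy as np, cv2
from bench import telemetry, vision, order
def snap(name,f=None):
    p=vision.camera_params(name); im,d=vision.get_image(name)
    if f: np.savez(f'pics/{f}.npz',im=im,d=d,**{k:np.array(p[k]) for k in 'KRt'}); cv2.imwrite(f'pics/{f}.png',im)
    return im,d,p
def load(f):
    z=np.load(f'pics/{f}.npz'); return z['im'],z['d'],z
def cloud(d,p):
    K,R,t=[np.array(p[k],float) for k in 'KRt']
    v,u=np.mgrid[:d.shape[0],:d.shape[1]]
    c=np.stack([(u-K[0,2])/K[0,0]*d,(v-K[1,2])/K[1,1]*d,d],-1)
    w=(c-t.ravel())@R; w[d<=0]=np.nan; return w
E
python3 - <<'E'
from h import *
for n in('scene','side'):
    im,d,p=snap(n,n+'0'); w=cloud(d,p); print(n,p['K'],(-np.array(p['R']).T@np.ravel(p['t'])).round())
print(telemetry.state())
E
```

```text
scene [[470.81386891   0.         314.64924694]
 [  0.         470.81386891 202.0307395 ]
 [  0.           0.           1.        ]] [ -40. 1351.  617.]
side [[366.79164418   0.         319.73560791]
 [  0.         366.79164418 202.49982763]
 [  0.           0.           1.        ]] [  52. -604.  604.]
{'time_s': 0.1, 'joints': array([ 1.05140418e+00,  3.00386009e-01,  1.52151304e+00,  3.01327702e-05,
        1.32071312e+00, -6.65930866e-02]), 'qd': array([-0.00043264, -0.00045391,  0.00013195, -0.00031152,  0.00026923,
        0.00010568]), 'joint_torque': array([ 2.07771249e-03, -5.44376814e+01, -3.62368619e+01, -1.41823439e-04,
        3.05574045e-03,  4.93561561e-05]), 'eef_pos': array([240.50465858, 494.39517981, 230.79677683]), 'orientation': array([-3.14057734e+00, -9.69655357e-05,  2.68878607e+00]), 'contact_force': array([ 0.24028089, -0.9033767 ,  0.43885203]), 'ft_torque': array([-0.04831633,  0.0371606 , -0.01225931]), 'finger_force': 0.0, 'opening': 85.08415866662652}
```

View pics/scene0.png

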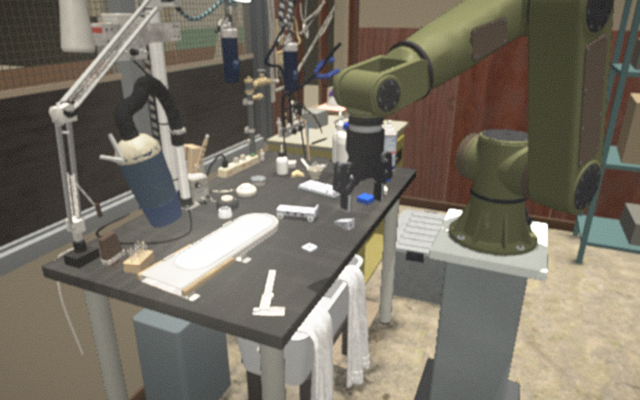

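View pics/side0.png

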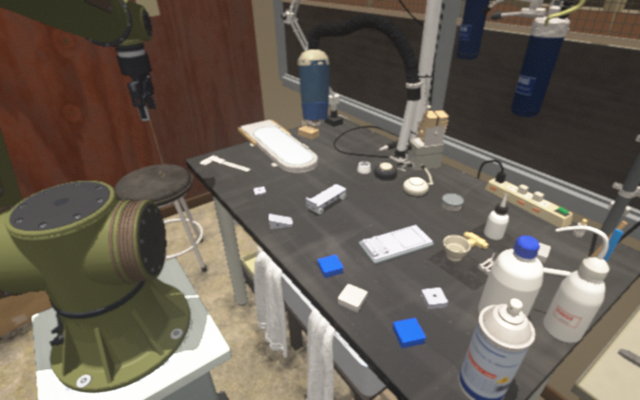

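The side view shows the base at (396,242), bench block at (352,297), thick gauge block at (434,297), sine bar at (326,197), wedge at (280,221) and thin gauge block at (260,190). The blue blocks are decoys, and the cup is at (457,248).

```bash
python3 - <<'E'
from h import *
im,d,p=load('side0'); w=cloud(d,p)
for n,u,v in [('base',396,242),('bench',352,297),('thick',434,299),('bar',326,197),('wedge',280,221),('thin',260,190),('cup',457,243),('blue1',330,264),('blue2',409,332),('table',300,260)]:
    print(n,w[v-1:v+2,u-1:u+2].reshape(-1,3).mean(0).round())
# height-segment near region
q=w.copy(); m=(q[...,2]>5)&(q[...,2]<70)&(q[...,0]>200)&(q[...,0]<750)&(np.abs(q[...,1])<500)
n,l,s,c=cv2.connectedComponentsWithStats(m.astype(np.uint8))
for i in range(1,n):
    if s[i,4]>60:
        P=q[l==i]; top=P[P[:,2]>np.percentile(P[:,2],90)-4]; r=cv2.minAreaRect(top[:,:2].astype(np.float32))
        print(c[i].round(),s[i,4],np.percentile(P[:,2],95).round(1),np.round(r[0],1),np.round(r[1],1),round(r[2],1))
E
```

```text
base [ 603. -143.   16.]
bench [ 401. -215.   20.]
thick [ 534. -318.   17.]
bar [574. 106.  32.]
wedge [417. 102.  20.]
thin [457. 292.   9.]
cup [ 706. -242.   28.]
blue1 [ 424. -110.   20.]
blue2 [ 432. -343.   20.]
table [388. -39.   0.]
[289. 153.] 1462 67.7 [618.3 377.2] [254.4 123.3] 85.3
[325. 198.] 564 40.5 [579.2 114.9] [130.7  41.3] 10.5
[259. 190.] 67 10.4 [454.3 292.6] [32.9 31.7] 74.1
[279. 221.] 245 29.0 [408.7 117.9] [32.1 26.5] 59.6
[395. 244.] 1575 23.7 [ 604.5 -140.3] [ 69.5 159.2] 77.4
[456. 247.] 549 44.1 [ 685.5 -252.7] [60.9 58.8] 4.8
[486. 265.] 116 22.6 [ 715.8 -325. ] [53.7 24.7] 2.5
[330. 265.] 386 21.4 [ 425.9 -106.1] [48.  46.3] 73.9
[352. 297.] 506 21.4 [ 405.8 -209.8] [47.3 47.1] 22.4
[485. 301.] 205 68.6 [ 581.5 -398.9] [44.5  7.1] 64.9
[434. 298.] 397 18.4 [ 540.7 -311.7] [42.  40.3] 61.9
[552. 317.] 378 66.7 [ 658.9 -484. ] [36.3  6.7] 50.5
[408. 332.] 670 21.3 [ 435.6 -338.8] [48.3 46.9] 65.7
[473. 382.] 802 66.9 [ 433.2 -471. ] [55.6 15.5] 77.6
```

```bash
cat >> h.py <<'E'
def mv(x,y,z,yaw=None,src=None):
    s=telemetry.state(); e=np.array(s['eef_pos']); y0=s['orientation'][2]
    from scipy.spatial.transform import Rotation as Ro
    R=Ro.from_euler('xyz',[np.pi,0,y0]).as_matrix()
    dl=R.T@(np.array([x,y,z])-e)/200
    t=0 if yaw is None else -((yaw-y0+np.pi/2)%np.pi-np.pi/2)/(np.pi/4)
    print('t',round(s['time_s'],2),'at',e.round(1),'yaw',round(y0,3),'open',round(s['opening'],1),'shift',dl.round(3),'turn',round(t,3))
E
python3 - <<'E'
from h import *
mv(330,300,330,1.6); mv(420,80,330)
E
```

```text
t 0.1 at [240.5 494.4 230.8] yaw 2.689 open 85.1 shift [-0.828 -0.678 -0.496] turn 1.386
t 0.1 at [240.5 494.4 230.8] yaw 2.689 open 85.1 shift [-1.714 -1.471 -0.496] turn 0
```

Call:
servo_tool([
  [-0.828,-0.678,-0.496,1],
  [-0.828,-0.678,-0.496,1],
  [-0.828,-0.678,-0.496,1],
  [-0.828,-0.678,-0.496,1],
  [-0.828,-0.678,-0.496,1],
  [-0.828,-0.678,-0.496,1],
  [-0.828,-0.678,-0.496,1],
], grip=-1)

```text
time_s: 0.68
eef_pos: [331.9, 297.4, 333.1]
orientation: [3.138, -0.001, 1.893]
contact_force: [-1.0, 0.9, 0.1]
opening: 85.5
finger_force: 0.0
```

```bash
python3 - <<'E'
from h import *
mv(450,110,330,1.2)
E
```

```text
t 0.68 at [331.9 297.4 333.1] yaw 1.893 open 85.5 shift [-1.076  0.264  0.015] turn 0.882
```

Call:
servo_tool([
  [-1,0.25,0,0.88],
  [-1,0.25,0,0.88],
  [-1,0.25,0,0.88],
  [-1,0.25,0,0.88],
  [-1,0.25,0,0.88],
  [-1,0.25,0,0.88],
  [-1,0.25,0,0.88],
])

```text
time_s: 1.27
eef_pos: [443.3, 125.9, 330.0]
orientation: [-3.141, 0.001, 1.206]
contact_force: [0.3, -0.2, 0.3]
opening: 85.5
finger_force: 0.0
```

```bash
python3 - <<'E'
from h import *
im,d,p=snap('wrist','w0'); print((-np.array(p['R']).T@np.ravel(p['t'])).round(),np.array(p['R']).round(2),p['K'][0][0])
mv(400,-130,340,1.2)
E
```

```text
[471. 200. 472.] [[ 0.93 -0.36 -0.  ]
 [-0.34 -0.89  0.31]
 [-0.11 -0.29 -0.95]] 322.6642820422289
t 1.32 at [442.8 127.  330.1] yaw 1.212 open 85.5 shift [-1.278  0.251 -0.049] turn 0.015
```

View pics/w0.png

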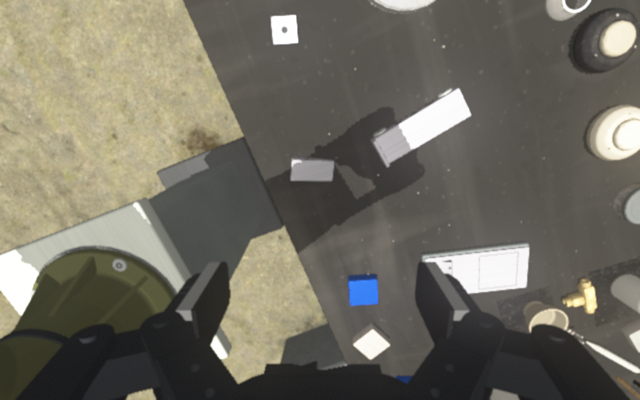

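The wrist view shows the thin block (285,30), bar (422,127, stop end left), wedge (312,170), base (475,268, scribed square on its right), bench block (371,342), and a blue block (363,290).

Call:
servo_tool([
  [-0.95,0.25,-0.05,0],
  [-0.95,0.25,-0.05,0],
  [-0.95,0.25,-0.05,0],
  [-0.95,0.25,-0.05,0],
  [-0.95,0.25,-0.05,0],
  [-0.95,0.25,-0.05,0],
])

```text
time_s: 1.82
eef_pos: [422.3, -70.7, 340.8]
orientation: [3.141, 0.001, 1.213]
contact_force: [0.8, 0.5, 0.5]
opening: 85.3
finger_force: 0.0
```

```bash
cat >> h.py <<'E'
def seg(d,p,lo,hi,box,hmin=5,minpx=150,im=None):
    w=cloud(d,p); x0,x1,y0,y1=box
    m=(w[...,2]>hmin)&(w[...,2]<70)&(w[...,0]>x0)&(w[...,0]<x1)&(w[...,1]>y0)&(w[...,1]<y1)
    n,l,s,c=cv2.connectedComponentsWithStats(m.astype(np.uint8))
    for i in range(1,n):
        if s[i,4]<minpx: continue
        P=w[l==i]; h=np.percentile(P[:,2],90); top=P[(P[:,2]>h-4)].astype(np.float32)
        for nm,Q in (('all',P.astype(np.float32)),('top',top)):
            r=cv2.minAreaRect(Q[:,:2]); a=r[2]; W,H=r[1]
            print(nm,c[i].round(),s[i,4],'h',round(float(np.median(Q[:,2])),1),'c',np.round(r[0],1),'size',round(W,1),round(H,1),'long-axis deg',round((a if W>H else a-90),1))
E
python3 - <<'E'
from h import *
im,d,p=load('w0'); seg(d,p,0,0,(350,760,-200,320))
im,d,p=snap('wrist','w1'); print('w1'); seg(d,p,0,0,(350,760,-400,200)); mv(400,-130,340,1.2)
E
```

```text
Traceback (most recent call last):
  File "h.py", line 29, in seg
    r=cv2.minAreaRect(Q[:,:2]); a=r[2]; W,H=r[1]
cv2.error: OpenCV(4.12.0) /io/opencv/modules/imgproc/src/convhull.cpp:143: error: (-215:Assertion failed) total >= 0 && (depth == CV_32F || depth == CV_32S) in function 'convexHull'
```

```bash
sed -i 's/cv2.minAreaRect(Q\[:,:2\])/cv2.minAreaRect(np.ascontiguousarray(Q[:,:2]))/' h.py
python3 - <<'E'
from h import *
im,d,p=load('w0'); seg(d,p,0,0,(350,760,-200,320))
im,d,p=snap('wrist','w1'); print('w1'); seg(d,p,0,0,(350,760,-400,200)); mv(400,-130,340,1.2)
E
```

```text
all [401.   5.] 672 h 61.4 c [590.6 261. ] size 13.0 74.5 long-axis deg -23.5
top [401.   5.] 672 h 62.8 c [591.3 259.5] size 9.7 60.9 long-axis deg -20.9
all [284.  30.] 692 h 7.9 c [454.8 294.9] size 32.4 32.1 long-axis deg 72.6
top [284.  30.] 692 h 7.9 c [454.8 294.9] size 32.4 32.1 long-axis deg 72.6
all [421. 126.] 3245 h 31.3 c [578.9 117.3] size 131.2 42.5 long-axis deg 10.9
top [421. 126.] 3245 h 31.4 c [579.3 116.4] size 130.8 40.5 long-axis deg 10.6
all [312. 170.] 925 h 18.8 c [422.2 111.7] size 30.7 60.0 long-axis deg -27.1
top [312. 170.] 925 h 27.0 c [405.9 120.5] size 29.5 23.0 long-axis deg 62.8
all [486. 267.] 3608 h 15.2 c [ 605.4 -135.8] size 77.6 167.2 long-axis deg -13.7
top [486. 267.] 3608 h 15.3 c [ 605.3 -136.8] size 75.2 165.1 long-axis deg -14.0
all [363. 290.] 822 h 19.1 c [ 425.6 -105. ] size 47.0 46.1 long-axis deg 73.7
top [363. 290.] 822 h 19.3 c [ 425.6 -105.2] size 46.6 46.1 long-axis deg 73.6
all [367. 336.] 333 h 18.2 c [ 401.3 -189.5] size 20.8 50.9 long-axis deg -0.1
top [367. 336.] 333 h 19.3 c [ 401.  -189.7] size 20.5 50.3 long-axis deg -0.1

[... 987 characters left out ...]
c [ 716.2 -348.8] size 54.5 80.5 long-axis deg -89.4
top [554. 251.] 1034 h 19.2 c [ 716.2 -349.7] size 54.5 77.3 long-axis deg -89.4
all [444. 262.] 400 h 15.9 c [ 542.3 -307.4] size 33.5 41.1 long-axis deg -28.0
top [444. 262.] 400 h 16.2 c [ 542.3 -307.5] size 32.8 41.4 long-axis deg -28.8
all [500. 296.] 1311 h 39.3 c [ 612.5 -383.3] size 73.7 24.1 long-axis deg 6.9
top [500. 296.] 1311 h 65.3 c [ 617.4 -380.1] size 17.4 65.7 long-axis deg -3.1
all [384. 299.] 794 h 19.0 c [ 434.5 -337.7] size 47.3 46.2 long-axis deg 66.4
top [384. 299.] 794 h 19.3 c [ 434.4 -337.9] size 46.8 46.1 long-axis deg 66.4
t 1.87 at [422.6 -68.8 340.6] yaw 1.213 open 85.3 shift [-0.326  0.001  0.003] turn 0.017
```

View pics/w1.png

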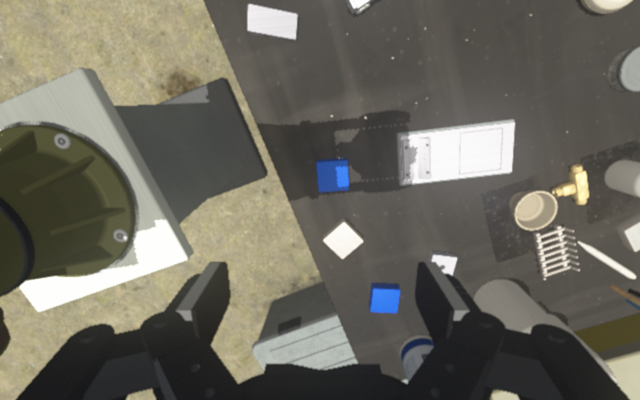

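The second wrist view shows the base at (455,152) with the scribed square at (481,150), the bench block at (343,240) and the thick gauge block at (444,262), partly hidden by a finger. The heights agree (19, 15 and 16 mm). The bench block measures only about 46 mm square, but it is the only plain large block that isn't blue.

```bash
python3 - <<'E'
from h import *
mv(405.3,-208.8,150,1.977)
E
```

```text
t 1.87 at [422.6 -68.8 340.6] yaw 1.213 open 85.3 shift [-0.686  0.164  0.953] turn -0.973
```

Call:
servo_tool([
  [-0.686,0.164,0.4,-0.5],
  [-0.686,0.164,0.6,-0.97],
  [-0.686,0.164,0.953,-0.97],
  [-0.686,0.164,0.953,-0.97],
  [-0.686,0.164,0.953,-0.97],
  [-0.686,0.164,0.953,-0.97],
  [-0.686,0.164,0.953,-0.97],
  [-0.686,0.164,0.953,-0.97],
  [-0.686,0.164,0.953,-0.97],
  [-0.686,0.164,0.953,-0.97],
], grip=-0.6)

```text
time_s: 2.7
eef_pos: [406.4, -207.0, 151.0]
orientation: [3.14, 0.002, 1.975]
contact_force: [-0.1, -0.5, 0.3]
opening: 68.4
finger_force: 0.0
```

```bash
python3 - <<'E'
from h import *
im,d,p=snap('wrist','w2'); seg(d,p,0,0,(350,620,-400,-150)); mv(405.3,-208.8,2,1.977)
E
```

```text
all [321. 190.] 2686 h 18.9 c [ 405.3 -208.1] size 46.0 45.7 long-axis deg 23.1
top [321. 190.] 2686 h 18.9 c [ 405.3 -208.1] size 46.0 45.7 long-axis deg 23.1
all [511. 216.] 2354 h 14.7 c [ 570.6 -154.8] size 31.2 108.1 long-axis deg -13.5
top [511. 216.] 2354 h 14.9 c [ 568.7 -163.7] size 28.3 102.5 long-axis deg -0.5
all [298. 312.] 2169 h 18.9 c [ 434.6 -337.2] size 46.7 46.8 long-axis deg -23.6
top [298. 312.] 2169 h 19.1 c [ 434.6 -337.3] size 46.5 46.8 long-axis deg -23.6
all [393. 327.] 892 h 15.8 c [ 538.3 -315. ] size 29.8 41.7 long-axis deg -28.7
top [393. 327.] 892 h 16.0 c [ 538.3 -315.2] size 29.4 42.0 long-axis deg -29.7
t 2.75 at [ 406.4 -207.2  151. ] yaw 1.975 open 68.0 shift [-0.005 -0.008  0.745] turn -0.002
```

View pics/w2.png

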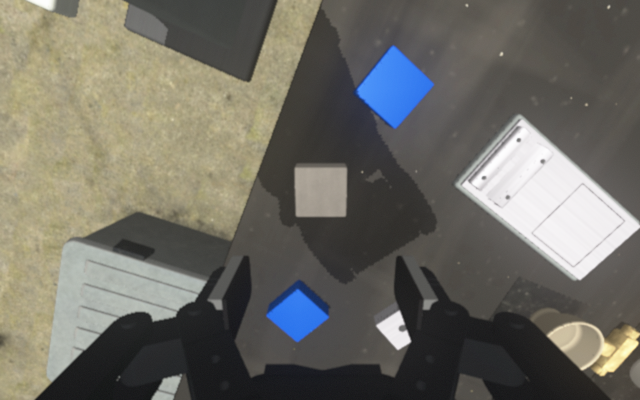

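The bench block sits square between the fingers at (321,190), so I descend.

Call:
servo_tool([
  [-0.005,-0.005,0.2,0],
  [-0.005,-0.005,0.4,0],
  [-0.005,-0.005,0.55,0],
  [-0.005,-0.005,0.65,0],
  [-0.005,-0.005,0.72,0],
  [-0.005,-0.005,0.745,0],
  [-0.005,-0.005,0.745,0],
])

```text
time_s: 3.33
eef_pos: [405.1, -208.8, 0.8]
orientation: [-3.141, -0.0, 1.974]
contact_force: [-0.1, -0.0, -0.1]
opening: 67.9
finger_force: 0.0
```

Call:
servo_tool([
  [0,0,0,0],
  [0,0,0,0],
  [0,0,0,0],
  [0,0,0,0],
  [0,0,0,0],
  [0,0,0,0],
], grip=1)

```text
time_s: 3.83
eef_pos: [405.9, -209.6, 2.5]
orientation: [3.14, 0.002, 1.974]
contact_force: [-0.8, 2.8, 8.1]
opening: 44.7
finger_force: 61.8
```

Call:
servo_tool([
  [0,0,-0.1,0],
  [0,0,-0.3,0],
  [0,0,-0.5,0],
  [0,0,-0.5,0],
  [0,0,-0.5,0],
])

```text
time_s: 4.25
eef_pos: [405.9, -209.8, 103.3]
orientation: [3.138, 0.004, 1.974]
contact_force: [-0.0, -0.1, -4.3]
opening: 44.3
finger_force: 63.5
```

```bash
python3 - <<'E'
from h import *
mv(638,-145.8,70,1.332)
E
```

```text
t 4.25 at [ 405.9 -209.8  103.3] yaw 1.974 open 44.3 shift [-0.161  1.193  0.167] turn 0.818
```

Call:
servo_tool([
  [-0.02,0.2,0,0.15],
  [-0.06,0.4,0,0.3],
  [-0.08,0.6,0,0.45],
  [-0.12,0.8,0,0.6],
  [-0.15,0.95,0,0.75],
  [-0.16,1,0,0.818],
  [-0.16,1,0,0.818],
  [-0.16,1,0,0.818],
])

```text
time_s: 4.92
eef_pos: [600.7, -159.8, 99.0]
orientation: [-3.139, -0.0, 1.334]
contact_force: [-0.2, 0.1, -3.9]
opening: 45.1
finger_force: 63.6
```

```bash
python3 - <<'E'
from h import *
mv(638,-145.8,60,1.332)
E
```

```text
t 4.92 at [ 600.7 -159.8   99. ] yaw 1.334 open 45.1 shift [0.112 0.165 0.195] turn 0.002
```

Call:
servo_tool([
  [0.06,0.08,0.05,0],
  [0.112,0.165,0.15,0],
  [0.112,0.165,0.195,0],
  [0.112,0.165,0.195,0],
  [0.112,0.165,0.195,0],
  [0.112,0.165,0.195,0],
])

```text
time_s: 5.42
eef_pos: [638.3, -146.9, 62.7]
orientation: [3.141, 0.0, 1.332]
contact_force: [-0.1, -0.4, -1.6]
opening: 44.4
finger_force: 63.5
```

```bash
python3 - <<'E'
from h import *
im,d,p=snap('wrist','w3'); seg(d,p,0,0,(520,700,-230,-50)); mv(638,-145.8,18,1.332)
E
```

```text
all [255. 209.] 23738 h 15.1 c [ 606.1 -137.6] size 79.7 167.5 long-axis deg -13.5
top [255. 209.] 23738 h 22.6 c [ 596.9 -135.8] size 61.0 142.7 long-axis deg -13.5
t 5.47 at [ 638.5 -146.9   63. ] yaw 1.331 open 44.2 shift [ 0.005 -0.004  0.225] turn -0.001
```

View pics/w3.png

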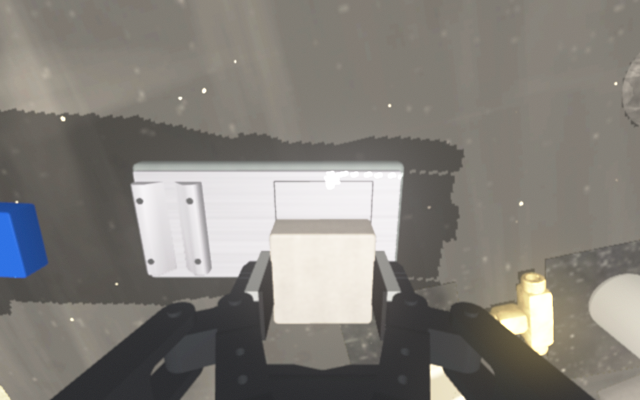

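The block is held straight, with the scribed square at (323,230) directly below it in the view; I'm lowering it.

Call:
servo_tool([
  [0.005,0,0.08,0],
  [0.005,0,0.16,0],
  [0.005,0,0.2,0],
  [0.005,0,0.215,0],
  [0.005,0,0.225,0],
  [0.005,0,0.225,0],
  [0.005,0,0.23,0],
  [0.005,0,0.23,0],
])

```text
time_s: 6.13
eef_pos: [639.6, -145.6, 17.6]
orientation: [3.14, 0.0, 1.332]
contact_force: [-4.1, 1.4, 6.7]
opening: 44.5
finger_force: 64.6
```

Contact is felt at the expected height, so I release.

Call:
servo_tool([
  [0,0,0,0],
  [0,0,0,0],
  [0,0,0,0],
  [0,0,0,0],
  [0,0,0,0],
  [0,0,-0.2,0],
  [0,0,-0.4,0],
  [0,0,-0.6,0],
  [0,0,-0.6,0],
  [0,0,-0.6,0],
], grip=-0.6)

```text
time_s: 6.97
eef_pos: [640.1, -145.6, 138.7]
orientation: [3.137, 0.0, 1.332]
contact_force: [-0.4, -0.5, -0.2]
opening: 68.4
finger_force: 0.0
```

```bash
python3 - <<'E'
from h import *
im,d,p=snap('wrist','w4'); seg(d,p,0,0,(480,700,-380,-50),minpx=400); 
w=cloud(d,p); m=(w[...,2]>29)&(w[...,2]<38)&(abs(w[...,0]-639)<50)&(abs(w[...,1]+146)<50); print(cv2.minAreaRect(np.float32(w[m][:,:2])))
mv(539,-312,130)
E
```

```text
all [281. 191.] 16806 h 15.5 c [ 606.1 -138.3] size 80.3 167.4 long-axis deg -13.6
top [281. 191.] 16806 h 34.0 c [ 639.5 -144.4] size 46.1 46.0 long-axis deg 76.5
all [385. 303.] 1704 h 29.3 c [ 671.7 -249.2] size 59.4 33.7 long-axis deg 83.5
top [385. 303.] 1704 h 42.0 c [ 669.6 -250.5] size 30.1 59.8 long-axis deg -89.0
all [266. 356.] 1033 h 15.9 c [ 541.6 -308.9] size 39.3 39.9 long-axis deg -28.0
top [266. 356.] 1033 h 16.1 c [ 541.6 -309.1] size 38.5 40.0 long-axis deg -27.5
((639.5421142578125, -144.43601989746094), (46.12562561035156, 46.04536819458008), 76.53761291503906)
t 7.02 at [ 639.2 -145.3  136.4] yaw 1.332 open 68.3 shift [-0.928 -0.289  0.032] turn 0
```

```bash
python3 - <<'E'
from h import *
P=[]
for f in('side0','w0','w1','w2','scene0'):
    im,d,p=load(f); P.append(cloud(d,p).reshape(-1,3))
P=np.concatenate(P); P=P[(P[:,2]>25)&(P[:,2]<330)&(np.hypot(P[:,0]-541.5,P[:,1]+309.5)<140)]
r=np.hypot(P[:,0]-541.5,P[:,1]+309.5); i=np.argsort(r)[::max(1,len(r)//25)]
print(P[i].round(),r[i].round())
E
```

```text
[[ 595. -372.   61.]
 [ 593. -380.   41.]
 [ 597. -378.   34.]
 [ 598. -378.   57.]
 [ 585. -388.  105.]
 [ 582. -391.   70.]
 [ 607. -375.   69.]
 [ 611. -373.   98.]
 [ 579. -399.   65.]
 [ 605. -386.  149.]
 [ 621. -373.   84.]
 [ 584. -405.  147.]
 [ 627. -375.   61.]
 [ 629. -377.  140.]
 [ 600. -406.  181.]
 [ 599. -410.  177.]
 [ 637. -379.   92.]
 [ 639. -381.  105.]
 [ 578. -428.  130.]
 [ 587. -428.  151.]
 [ 599. -425.  167.]
 [ 647. -387.   59.]
 [ 657. -242.   42.]
 [ 599. -432.  156.]
 [ 661. -241.   35.]
 [ 583. -443.  107.]] [ 82.  87.  88.  89.  90.  91.  93.  95.  97.  99. 102. 105. 108. 110.
 113. 116. 118. 121. 124. 127. 129. 131. 133. 135. 138. 140.]
```

```bash
python3 - <<'E'
from h import *
mv(541.4,-309.5,100,1.082)
E
```

```text
t 7.02 at [ 639.2 -145.3  136.4] yaw 1.332 open 68.3 shift [-0.913 -0.281  0.182] turn 0.318
```

Call:
servo_tool([
  [-0.2,-0.06,0,0.1],
  [-0.4,-0.12,0,0.2],
  [-0.6,-0.18,0,0.318],
  [-0.8,-0.24,0.05,0.318],
  [-0.913,-0.281,0.1,0.318],
  [-0.913,-0.281,0.182,0.318],
  [-0.913,-0.281,0.182,0.318],
  [-0.913,-0.281,0.182,0.318],
], grip=-0.45)

```text
time_s: 7.68
eef_pos: [540.6, -308.8, 97.8]
orientation: [-3.138, -0.0, 1.082]
contact_force: [0.3, 0.7, 1.0]
opening: 62.1
finger_force: 0.0
```

```bash
python3 - <<'E'
from h import *
im,d,p=snap('wrist','w5'); seg(d,p,0,0,(500,580,-360,-260),minpx=400); 
mv(541.4,-309.5,2,1.082)
E
```

```text
all [324. 209.] 2912 h 15.9 c [ 540.6 -310.3] size 40.6 40.1 long-axis deg 61.7
top [324. 209.] 2912 h 16.0 c [ 540.6 -310.3] size 40.5 40.1 long-axis deg 61.7
t 7.73 at [ 541.4 -308.7   99. ] yaw 1.083 open 61.4 shift [-0.003  0.002  0.485] turn 0.001
```

View pics/w5.png

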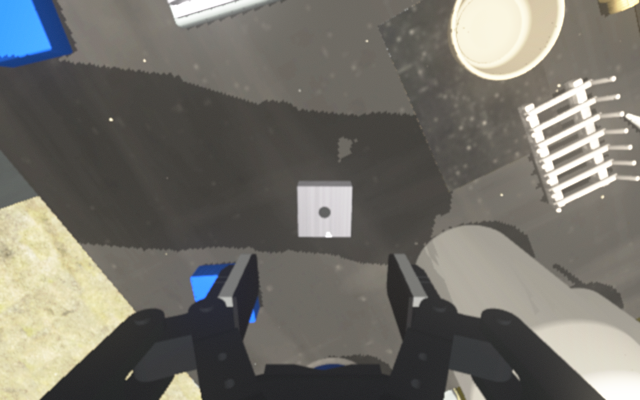

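The gauge block, with its hole at (324,212), is square between the fingers and clear of the bottle; descending.

Call:
servo_tool([
  [-0.008,0,0.16,0],
  [-0.008,0,0.3,0],
  [-0.008,0,0.4,0],
  [-0.008,0,0.46,0],
  [-0.008,0,0.485,0],
  [-0.008,0,0.485,0],
])

```text
time_s: 8.23
eef_pos: [540.8, -310.3, 2.3]
orientation: [-3.141, -0.0, 1.083]
contact_force: [0.2, 0.0, 0.7]
opening: 61.5
finger_force: 0.0
```

Call:
servo_tool([
  [0,0,0,0],
  [0,0,0,0],
  [0,0,0,0],
  [0,0,0,0],
  [0,0,0,0],
  [0,0,0,0],
], grip=1)

```text
time_s: 8.73
eef_pos: [541.5, -311.3, 4.5]
orientation: [3.138, 0.0, 1.082]
contact_force: [-0.1, 1.2, 6.1]
opening: 38.3
finger_force: 61.4
```

Call:
servo_tool([
  [0,0,-0.15,0],
  [0,0,-0.3,0],
  [0,0,-0.5,0],
  [0,0,-0.6,0],
  [0,0,-0.6,0],
  [0,0,-0.6,0],
])

```text
time_s: 9.23
eef_pos: [540.7, -311.0, 123.7]
orientation: [3.139, 0.0, 1.082]
contact_force: [0.0, 0.7, -3.0]
opening: 38.0
finger_force: 61.5
```

```bash
python3 - <<'E'
from h import *
mv(639.5,-144.6,110,1.332)
E
```

```text
t 9.23 at [ 540.7 -311.   123.7] yaw 1.082 open 38.0 shift [0.967 0.045 0.069] turn -0.319
```

Call:
servo_tool([
  [0.2,0.01,0,-0.1],
  [0.4,0.02,0,-0.2],
  [0.6,0.03,0,-0.3],
  [0.8,0.045,0,-0.32],
  [0.93,0.045,0.03,-0.32],
  [0.967,0.045,0.069,-0.32],
  [0.967,0.045,0.069,-0.32],
  [0.967,0.045,0.069,-0.32],
  [0.967,0.045,0.069,-0.32],
])

```text
time_s: 9.98
eef_pos: [638.5, -145.6, 108.2]
orientation: [-3.141, 0.0, 1.332]
contact_force: [0.6, -0.3, -0.4]
opening: 38.4
finger_force: 61.4
```

```bash
python3 - <<'E'
from h import *
im,d,p=snap('wrist','w6'); w=cloud(d,p)
m=(w[...,2]>31)&(w[...,2]<37)&(abs(w[...,0]-639)<40)&(abs(w[...,1]+146)<40); print(cv2.minAreaRect(np.float32(w[m][:,:2])))
mv(639.5,-144.6,38,1.332)
E
```

```text
((641.15673828125, -137.7797088623047), (32.78455352783203, 46.1009407043457), 76.19802856445312)
t 10.03 at [ 638.7 -145.8  108.6] yaw 1.332 open 37.9 shift [0.007 0.003 0.353] turn -0.001
```

Call:
servo_tool([
  [0.005,0.003,0.15,0],
  [0.005,0.003,0.28,0],
  [0.005,0.003,0.33,0],
  [0.005,0.003,0.35,0],
  [0.005,0.003,0.355,0],
  [0.005,0.003,0.36,0],
  [0.005,0.003,0.36,0],
])

```text
time_s: 10.62
eef_pos: [640.3, -144.5, 38.5]
orientation: [3.14, 0.0, 1.332]
contact_force: [-3.4, -0.7, 4.5]
opening: 38.0
finger_force: 62.2
```

Call:
servo_tool([
  [0,0,0,0],
  [0,0,0,0],
  [0,0,0,0],
  [0,0,0,0],
  [0,0,0,0],
  [0,0,-0.2,0],
  [0,0,-0.4,0],
  [0,0,-0.6,0],
  [0,0,-0.6,0],
  [0,0,-0.6,0],
], grip=-0.6)

```text
time_s: 11.45
eef_pos: [641.0, -143.7, 159.5]
orientation: [3.137, 0.0, 1.333]
contact_force: [-0.5, 0.2, -1.7]
opening: 68.3
finger_force: 0.0
```

```bash
python3 - <<'E'
from h import *
im,d,p=snap('wrist','w7'); seg(d,p,0,0,(500,710,-215,-50),minpx=400); w=cloud(d,p)
for lo,hi in((30,38),(45,55)):
    m=(w[...,2]>lo)&(w[...,2]<hi)&(abs(w[...,0]-639)<40)&(abs(w[...,1]+146)<40); print(np.median(w[m][:,2]),cv2.minAreaRect(np.float32(w[m][:,:2])))
mv(578,80,200,0.185); mv(578,80,200,1.756)
E
```

```text
all [284. 187.] 14678 h 15.5 c [ 606.  -137.9] size 79.6 167.7 long-axis deg -13.6
top [284. 187.] 14678 h 50.0 c [ 640.2 -144. ] size 40.3 40.1 long-axis deg 76.5
33.725181312948976 ((639.6100463867188, -144.24392700195312), (45.959041595458984, 45.97220230102539), 76.69375610351562)
49.981284762217165 ((640.190185546875, -144.0446319580078), (40.31501007080078, 40.078487396240234), 76.45035552978516)
t 11.5 at [ 640.2 -143.5  157.2] yaw 1.333 open 68.3 shift [ 1.013 -0.565 -0.214] turn 1.462
t 11.5 at [ 640.2 -143.5  157.2] yaw 1.333 open 68.3 shift [ 1.013 -0.565 -0.214] turn -0.538
```

The stack is centred to within 1 mm. Next is the bar.

Call:
servo_tool([
  [0.2,-0.1,-0.2,0.15],
  [0.4,-0.2,-0.2,0.3],
  [0.6,-0.3,-0.2,0.45],
  [0.8,-0.4,-0.2,0.6],
  [0.9,-0.5,-0.2,0.75],
  [0.95,-0.56,-0.2,0.9],
  [1,-0.56,-0.2,1],
  [1,-0.56,-0.2,1],
  [1,-0.56,-0.2,1],
], grip=-0.6)

```text
time_s: 12.25
eef_pos: [578.1, 77.3, 195.5]
orientation: [-3.141, 0.002, 0.551]
contact_force: [-0.4, -0.2, 0.2]
opening: 68.6
finger_force: 0.0
```

```bash
python3 - <<'E'
from h import *
mv(582.6,117.4,140,0.186)
E
```

```text
t 12.25 at [578.1  77.3 195.5] yaw 0.551 open 68.6 shift [ 0.124 -0.159  0.278] turn 0.465
```

Call:
servo_tool([
  [0.05,-0.1,0.1,0.15],
  [0.1,-0.16,0.2,0.3],
  [0.124,-0.16,0.278,0.465],
  [0.124,-0.16,0.278,0.465],
  [0.124,-0.16,0.278,0.465],
  [0.124,-0.16,0.278,0.465],
])

```text
time_s: 12.75
eef_pos: [583.2, 116.4, 141.8]
orientation: [3.141, -0.001, 0.187]
contact_force: [0.3, -0.1, 0.7]
opening: 68.3
finger_force: 0.0
```

```bash
python3 - <<'E'
from h import *
im,d,p=snap('wrist','w8'); seg(d,p,0,0,(480,690,60,170),minpx=400)
mv(582.6,117.4,8,0.186)
E
```

```text
all [321. 197.] 7754 h 31.4 c [579.8 116.8] size 128.9 44.0 long-axis deg 11.0
top [321. 197.] 7754 h 31.4 c [579.7 117. ] size 128.8 40.1 long-axis deg 10.8
t 12.8 at [583.3 116.6 142.1] yaw 0.186 open 68.1 shift [-0.003 -0.005  0.671] turn -0.0
```

View pics/w8.png

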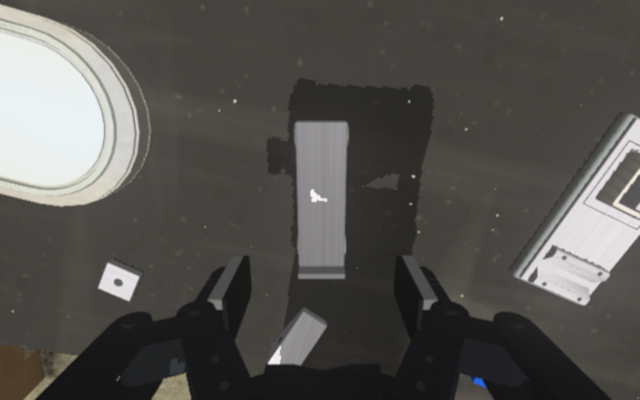

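The bar is aligned between the fingers, spanning (320,125) to (320,272), with its stop end towards the robot.

Call:
servo_tool([
  [-0.003,-0.005,0.2,0],
  [-0.003,-0.005,0.4,0],
  [-0.003,-0.005,0.55,0],
  [-0.003,-0.005,0.63,0],
  [-0.003,-0.005,0.67,0],
  [-0.003,-0.005,0.68,0],
  [-0.003,-0.005,0.68,0],
])

```text
time_s: 13.38
eef_pos: [582.7, 118.1, 6.1]
orientation: [3.142, -0.001, 0.183]
contact_force: [-0.3, 0.5, 0.3]
opening: 68.1
finger_force: 0.0
```

Call:
servo_tool([
  [0,0,0,0],
  [0,0,0,0],
  [0,0,0,0],
  [0,0,0,0],
  [0,0,0,0],
  [0,0,0,0],
], grip=1)

```text
time_s: 13.88
eef_pos: [582.9, 118.6, 6.9]
orientation: [3.142, -0.003, 0.183]
contact_force: [-1.8, 0.1, 7.6]
opening: 38.6
finger_force: 60.2
```

Call:
servo_tool([
  [0,0,-0.1,0],
  [0,0,-0.25,0],
  [0,0,-0.4,0],
  [0,0,-0.5,0],
  [0,0,-0.5,0],
  [0,0,-0.5,0],
  [0,0,-0.5,0],
])

```text
time_s: 14.47
eef_pos: [581.0, 118.2, 103.2]
orientation: [-3.141, 0.003, 0.183]
contact_force: [0.3, 0.5, -7.7]
opening: 38.7
finger_force: 64.5
```

```bash
python3 - <<'E'
from h import *
mv(600,-60,120,-0.237)
E
```

```text
t 14.47 at [581.  118.2 103.2] yaw 0.183 open 38.7 shift [-0.069  0.894 -0.084] turn 0.534
```

Call:
servo_tool([
  [-0.01,0.15,-0.05,0.1],
  [-0.03,0.3,-0.08,0.2],
  [-0.05,0.45,-0.08,0.3],
  [-0.06,0.6,-0.08,0.4],
  [-0.07,0.75,-0.08,0.5],
  [-0.07,0.88,-0.08,0.534],
  [-0.07,0.894,-0.08,0.534],
  [-0.07,0.894,-0.08,0.534],
])

```text
time_s: 15.13
eef_pos: [599.9, -61.4, 118.8]
orientation: [3.141, 0.003, -0.239]
contact_force: [0.1, 1.5, -7.0]
opening: 39.0
finger_force: 64.8
```

```bash
python3 - <<'E'
from h import *
mv(590.4,-134.1,90,-0.237)
E
```

```text
t 15.13 at [599.9 -61.4 118.8] yaw -0.239 open 39.0 shift [0.04  0.364 0.144] turn -0.002
```

Call:
servo_tool([
  [0.02,0.12,0,0],
  [0.04,0.24,0.05,0],
  [0.04,0.34,0.1,0],
  [0.04,0.364,0.144,0],
  [0.04,0.364,0.144,0],
  [0.04,0.364,0.144,0],
  [0.04,0.364,0.144,0],
])

```text
time_s: 15.72
eef_pos: [591.7, -131.3, 92.3]
orientation: [-3.141, 0.0, -0.235]
contact_force: [0.0, -0.2, -7.8]
opening: 39.0
finger_force: 64.8
```

```bash
python3 - <<'E'
from h import *
snap('wrist','w9'); mv(590.4,-134.1,58,-0.237)
E
```

```text
t 15.77 at [ 591.8 -131.4   92.6] yaw -0.235 open 39.0 shift [-0.004  0.015  0.173] turn 0.002
```

View pics/w9.png

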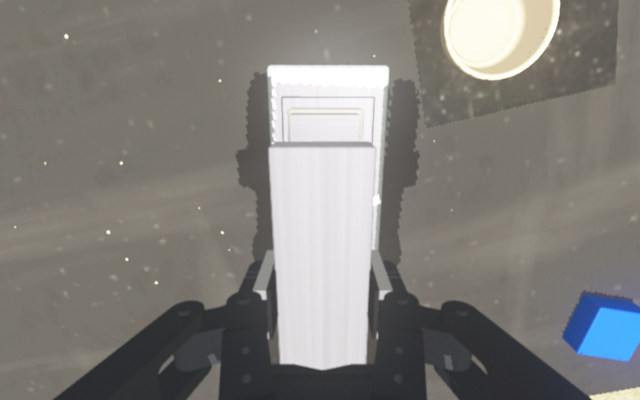

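The bar is held level and in line with the base, and the stack is just ahead of it at (325,125). I lower it to just above contact.

Call:
servo_tool([
  [-0.004,0.014,0.07,0],
  [-0.004,0.014,0.13,0],
  [-0.004,0.014,0.165,0],
  [-0.004,0.014,0.17,0],
  [-0.004,0.014,0.175,0],
  [-0.004,0.014,0.18,0],
  [-0.004,0.014,0.185,0],
  [-0.004,0.014,0.19,0],
  [-0.004,0.014,0.19,0],
])

```text
time_s: 16.52
eef_pos: [590.6, -135.2, 56.1]
orientation: [3.142, -0.002, -0.237]
contact_force: [-7.6, 2.0, 7.1]
opening: 38.4
finger_force: 66.8
```

Call:
servo_tool([
  [0,0,0.005,0],
  [0,0,0.01,0],
  [0,0,0.015,0],
  [-0.002,0,0.02,0],
  [-0.002,0,0.025,0],
  [-0.002,0,0.03,0],
  [-0.002,0,0.03,0],
])

```text
time_s: 17.1
eef_pos: [590.5, -135.3, 50.0]
orientation: [3.141, -0.003, -0.237]
contact_force: [-5.2, 2.1, 5.2]
opening: 38.8
finger_force: 67.2
```

The bar pivots in the grip under a steady force. I go on lowering it.

Call:
servo_tool([
  [0,0,0.007,0],
  [0,0,0.014,0],
  [0,0,0.02,0],
  [-0.002,0,0.026,0],
  [-0.004,0,0.032,0],
  [-0.004,0,0.038,0],
  [-0.004,0,0.043,0],
  [-0.004,0,0.043,0],
])

```text
time_s: 17.77
eef_pos: [589.5, -135.1, 41.2]
orientation: [3.141, -0.002, -0.237]
contact_force: [-5.0, 2.1, 4.3]
opening: 39.1
finger_force: 68.6
```

```bash
python3 - <<'E'
from h import *
im,d,p=snap('wrist','w10'); w=cloud(d,p); b=np.array([606,-137.9]); a=np.radians(-13.6); ex=np.array([np.cos(a),np.sin(a)]);ey=np.array([-ex[1],ex[0]])
q=w[...,:2]-b; X=q@ex;Y=q@ey;Z=w[...,2]
m=(abs(Y)<15)&(X>-80)&(X<60)&(Z>30)
for x in range(-80,60,10):
    k=m&(abs(X-x)<2); print(x,k.sum(),np.nanmedian(Z[k]).round(1) if k.sum() else '')
E
```

```text
-80 0 
-70 199 50.5
-60 277 53.5
-50 298 56.5
-40 346 59.6
-30 396 62.6
-20 447 65.6
-10 611 68.7
0 2050 122.6
10 682 74.6
20 786 77.6
30 934 80.6
40 1450 82.4
50 749 49.8
```

View pics/w10.png

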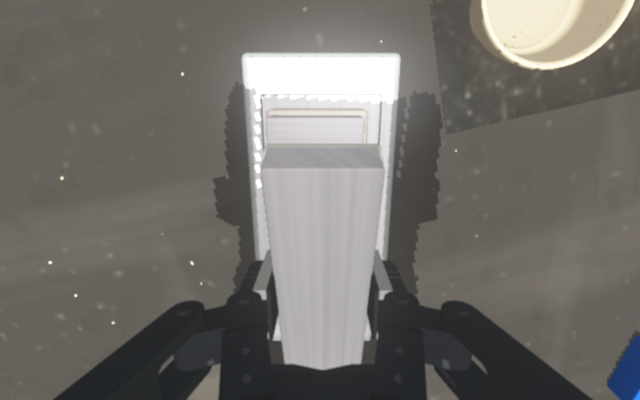

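The bar is now at 17° and pivoting properly on the stack. The last few millimetres bring it to 20°.

Call:
servo_tool([
  [0,0,0.005,0],
  [0,0,0.01,0],
  [0,0,0.014,0],
  [0,0,0.014,0],
  [0,0,0.014,0],
])

```text
time_s: 18.23
eef_pos: [589.7, -135.2, 38.9]
orientation: [3.141, -0.003, -0.237]
contact_force: [-6.1, 1.8, 9.4]
opening: 38.7
finger_force: 69.7
```

```bash
cat >> h.py <<'E'
def prof(f):
    im,d,p=snap('wrist',f); w=cloud(d,p); b=np.array([606,-137.9]); a=np.radians(-13.6); ex=np.array([np.cos(a),np.sin(a)]);ey=np.array([-ex[1],ex[0]])
    q=w[...,:2]-b; X=q@ex;Y=q@ey;Z=w[...,2]
    m=(abs(Y)<15)&(X>-70)&(X<40)&(Z>40)&(Z<85)
    k=np.polyfit(X[m],Z[m],1)
    for _ in range(3):
        g=m&(abs(Z-np.polyval(k,X))<2); k=np.polyfit(X[g],Z[g],1)
    print('slope deg',np.degrees(np.arctan(k[0])),'deck z at x=-20.9',np.polyval(k,-20.9), 'want 20, 63.6')
    g=(abs(Y)<45)&(Z>np.polyval(k,X)-2)&(Z<np.polyval(k,X)+2)&(X>-80)&(X<60)
    r=cv2.minAreaRect(np.stack([X[g],Y[g]],-1).astype(np.float32)); print('deck in base frame',r,'X range',np.percentile(X[g],[0.3,99.7]))
    return w
E
python3 -c "
from h import *
prof('w11')"
```

```text
slope deg 19.162556582295178 deck z at x=-20.9 62.94399994593164 want 20, 63.6
deck in base frame ((-17.024677276611328, 0.4818878173828125), (64.56907653808594, 120.15933990478516), 78.19313049316406) X range [-74.93886236  39.89177492]
```

Call:
servo_tool([
  [0,0,0.005,0],
  [0,0,0.005,0],
  [0,0,0.005,0],
])

```text
time_s: 18.53
eef_pos: [589.7, -135.2, 38.9]
orientation: [3.141, -0.003, -0.237]
contact_force: [-12.3, 4.4, 19.0]
opening: 38.5
finger_force: 71.0
```

Call:
servo_tool([
  [0,0,-0.005,0],
  [0,0,-0.005,0],
  [0,0,-0.005,0],
  [0,0,-0.005,0],
  [0,0,-0.005,0],
  [0,0,-0.2,0],
  [0,0,-0.4,0],
  [0,0,-0.6,0],
  [0,0,-0.6,0],
  [0,0,-0.6,0],
], grip=-0.6)

```text
time_s: 19.37
eef_pos: [589.7, -135.1, 158.2]
orientation: [3.141, -0.005, -0.237]
contact_force: [0.1, -0.5, -1.3]
opening: 68.6
finger_force: 0.0
```

```bash
python3 -c "
from h import *
prof('w12'); mv(417,114.4,160,-0.472)"
```

```text
slope deg 19.174955111957857 deck z at x=-20.9 63.10617759119127 want 20, 63.6
deck in base frame ((-19.755447387695312, -1.0856590270996094), (119.60371398925781, 40.11735916137695), 0.14995719492435455) X range [-78.81589362  39.87769359]
t 19.42 at [ 588.8 -134.9  156. ] yaw -0.237 open 68.6 shift [-1.128 -1.01  -0.02 ] turn 0.299
```

View pics/w12.png

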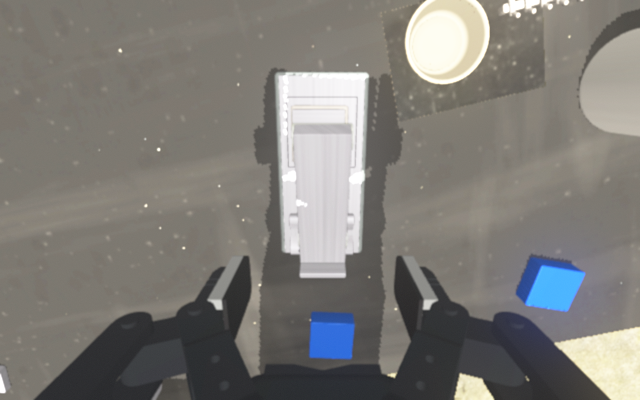

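The bar is seated with its far roller on the stack, at (322,125), and its stop at (322,270) over the vee. I check that the stack didn't shift, using its far edges, then head for the wedge.

```bash
python3 - <<'E'
from h import *
im,d,p=load('w12'); w=cloud(d,p); b=np.array([606,-137.9]); a=np.radians(-13.6); ex=np.array([np.cos(a),np.sin(a)]);ey=np.array([-ex[1],ex[0]])
q=w[...,:2]-b; X=q@ex;Y=q@ey;Z=w[...,2]
for n,lo,hi in(('gauge',47,53),('bench',31,36.5)):
    g=(Z>lo)&(Z<hi)&(X>42)&(X<80)&(abs(Y)<35); print(n,g.sum(),'Xmax',np.percentile(X[g],98).round(1),'Y',np.percentile(Y[g],[2,98]).round(1),np.median(Z[g]).round(1))
mv(500,0,160,-0.472)
E
```

```text
gauge 737 Xmax 53.6 Y [-16.6  21.2] 49.9
bench 242 Xmax 56.2 Y [-21.4  24.2] 33.8
t 19.42 at [ 588.8 -134.9  156. ] yaw -0.237 open 68.6 shift [-0.59  -0.552 -0.02 ] turn 0.299
```

Call:
servo_tool([
  [-0.13,-0.12,0,0.1],
  [-0.26,-0.24,0,0.2],
  [-0.39,-0.36,0,0.3],
  [-0.52,-0.48,0,0.3],
  [-0.65,-0.6,0,0.3],
  [-0.8,-0.73,0,0.3],
  [-0.95,-0.85,0,0.3],
  [-1,-0.93,0,0.3],
  [-1,-0.93,0,0.3],
], grip=-0.6)

```text
time_s: 20.17
eef_pos: [436.0, 95.3, 154.6]
orientation: [3.14, 0.002, -0.469]
contact_force: [0.9, -0.0, -0.7]
opening: 68.5
finger_force: 0.0
```

```bash
python3 -c "
from h import *
mv(417,114.4,130,-0.472)"
```

```text
t 20.17 at [436.   95.3 154.6] yaw -0.469 open 68.5 shift [-0.128 -0.042  0.123] turn 0.003
```

Call:
servo_tool([
  [-0.1,-0.04,0.1,0],
  [-0.128,-0.042,0.123,0],
  [-0.128,-0.042,0.123,0],
  [-0.128,-0.042,0.123,0],
  [-0.128,-0.042,0.123,0],
], grip=-0.4)

```text
time_s: 20.58
eef_pos: [419.8, 111.3, 131.6]
orientation: [-3.142, -0.0, -0.473]
contact_force: [1.0, 0.6, 0.4]
opening: 59.7
finger_force: 0.0
```

```bash
python3 -c "
from h import *
im,d,p=snap('wrist','w13'); seg(d,p,0,0,(370,470,60,170),hmin=4,minpx=400)
mv(417,114.4,3,-0.472)"
```

```text
all [320. 196.] 2854 h 18.7 c [421.7 112.5] size 30.0 60.3 long-axis deg -26.9
top [320. 196.] 2854 h 26.4 c [405.1 121.1] size 29.8 22.9 long-axis deg 62.9
t 20.63 at [419.8 111.4 131.7] yaw -0.473 open 59.7 shift [-0.02  -0.007  0.644] turn -0.002
```

View pics/w13.png

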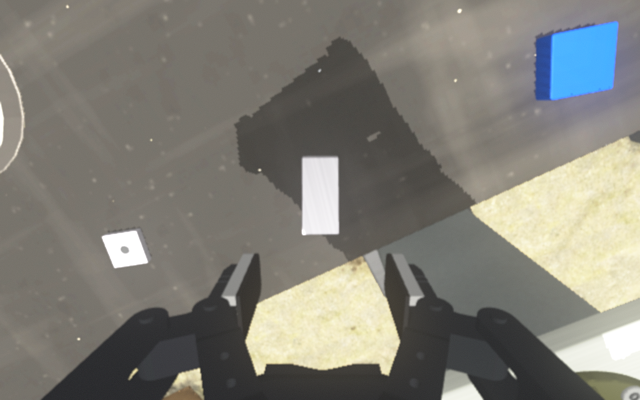

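The wedge is straight between the fingers at (320,196), so I descend.

Call:
servo_tool([
  [-0.025,-0.009,0.2,0],
  [-0.025,-0.009,0.4,0],
  [-0.025,-0.009,0.52,0],
  [-0.025,-0.009,0.6,0],
  [-0.025,-0.009,0.635,0],
  [-0.025,-0.009,0.644,0],
  [-0.025,-0.009,0.644,0],
])

```text
time_s: 21.22
eef_pos: [416.0, 115.7, 2.9]
orientation: [-3.141, -0.0, -0.473]
contact_force: [0.2, 0.7, 0.1]
opening: 59.3
finger_force: 0.0
```

Call:
servo_tool([
  [0,0,0,0],
  [0,0,0,0],
  [0,0,0,0],
  [0,0,0,0],
  [0,0,0,0],
  [0,0,0,0],
  [0,0,0,0],
], grip=1)

```text
time_s: 21.8
eef_pos: [416.1, 116.0, 3.7]
orientation: [-3.14, -0.002, -0.472]
contact_force: [-2.8, -1.0, 8.8]
opening: 28.6
finger_force: 59.8
```

Call:
servo_tool([
  [0,0,-0.1,0],
  [0,0,-0.3,0],
  [0,0,-0.5,0],
  [0,0,-0.65,0],
  [0,0,-0.65,0],
  [0,0,-0.65,0],
  [0,0,-0.65,0],
])

```text
time_s: 22.38
eef_pos: [414.9, 115.7, 131.9]
orientation: [3.141, 0.001, -0.472]
contact_force: [-0.3, 0.3, -2.8]
opening: 28.8
finger_force: 60.7
```

```bash
python3 -c "
from h import *
mv(540,0,140,-0.237)"
```

```text
t 22.38 at [414.9 115.7 131.9] yaw -0.472 open 28.8 shift [ 0.82   0.231 -0.041] turn -0.3
```

Call:
servo_tool([
  [0.15,0.04,-0.01,-0.1],
  [0.3,0.08,-0.02,-0.2],
  [0.45,0.12,-0.03,-0.3],
  [0.6,0.17,-0.04,-0.3],
  [0.75,0.21,-0.04,-0.3],
  [0.82,0.231,-0.04,-0.3],
  [0.82,0.231,-0.04,-0.3],
  [0.82,0.231,-0.04,-0.3],
])

```text
time_s: 23.05
eef_pos: [539.8, -0.3, 138.4]
orientation: [3.141, 0.004, -0.238]
contact_force: [-0.7, 0.4, -2.2]
opening: 28.4
finger_force: 60.6
```

```bash
python3 -c "
from h import *
mv(555.8,-126.8,95,-0.237)"
```

```text
t 23.05 at [ 5.398e+02 -3.000e-01  1.384e+02] yaw -0.238 open 28.4 shift [0.227 0.596 0.217] turn -0.001
```

Call:
servo_tool([
  [0.05,0.15,0,0],
  [0.1,0.3,0,0],
  [0.17,0.45,0,0],
  [0.22,0.57,0.05,0],
  [0.227,0.596,0.15,0],
  [0.227,0.596,0.2,0],
  [0.227,0.596,0.217,0],
  [0.227,0.596,0.217,0],
  [0.227,0.596,0.217,0],
])

```text
time_s: 23.8
eef_pos: [556.7, -125.3, 97.5]
orientation: [-3.142, -0.0, -0.235]
contact_force: [0.4, -0.4, -2.1]
opening: 28.6
finger_force: 60.6
```

```bash
python3 -c "
from h import *
snap('wrist','w14'); mv(555.8,-126.8,70,-0.237)"
```

```text
t 23.85 at [ 556.9 -125.5   97.9] yaw -0.235 open 28.4 shift [-0.004  0.008  0.139] turn 0.002
```

View pics/w14.png

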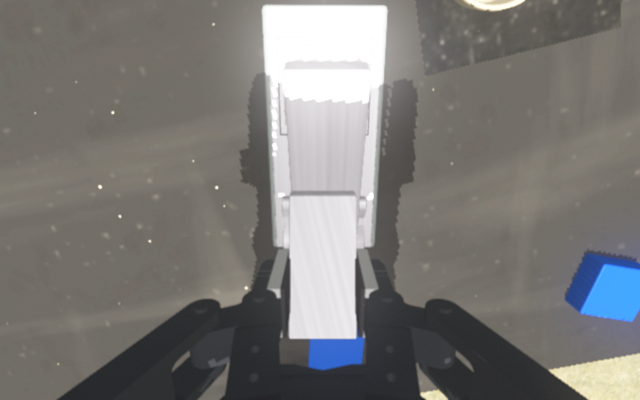

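The wedge, from (323,195) to (323,338), is in line with the bar deck centred at (326,130). Lowering until its thin edge touches.

Call:
servo_tool([
  [-0.004,0.006,0.05,0],
  [-0.004,0.006,0.1,0],
  [-0.004,0.006,0.125,0],
  [-0.004,0.006,0.132,0],
  [-0.004,0.006,0.138,0],
  [-0.004,0.006,0.144,0],
  [-0.004,0.006,0.15,0],
  [-0.004,0.006,0.15,0],
])

```text
time_s: 24.52
eef_pos: [555.6, -127.4, 68.5]
orientation: [3.142, -0.0, -0.237]
contact_force: [-10.9, 2.8, 13.3]
opening: 28.6
finger_force: 62.7
```

Call:
servo_tool([
  [-0.002,0,0.004,0],
  [-0.004,0,0.009,0],
  [-0.006,0,0.014,0],
  [-0.008,0,0.019,0],
  [-0.009,0,0.024,0],
  [-0.01,0,0.028,0],
  [-0.01,0,0.028,0],
])

```text
time_s: 25.1
eef_pos: [554.2, -127.1, 63.3]
orientation: [3.141, -0.002, -0.237]
contact_force: [-7.8, 1.2, 14.5]
opening: 28.6
finger_force: 63.5
```

Call:
servo_tool([
  [-0.002,0,0.005,0],
  [-0.003,0,0.01,0],
  [-0.004,0,0.015,0],
  [-0.005,0,0.02,0],
  [-0.006,0,0.025,0],
  [-0.006,0,0.028,0],
  [-0.006,0,0.028,0],
])

```text
time_s: 25.68
eef_pos: [553.3, -126.9, 57.7]
orientation: [3.141, -0.003, -0.237]
contact_force: [-6.6, 2.1, 13.4]
opening: 28.3
finger_force: 64.5
```

```bash
python3 - <<'E'
from h import *
im,d,p=snap('wrist','w15'); w=cloud(d,p); b=np.array([606,-137.9]); a=np.radians(-13.6); ex=np.array([np.cos(a),np.sin(a)]);ey=np.array([-ex[1],ex[0]])
q=w[...,:2]-b; X=q@ex;Y=q@ey;Z=w[...,2]
m=(abs(Y)<10)&(Z>35)&(Z<95)
for x in range(-90,44,6):
    k=m&(abs(X-x)<1.5); print(x,k.sum(),np.nanmedian(Z[k]).round(1) if k.sum() else '',end=' | ')
E
```

```text
-90 0  | -84 0  | -78 198 78.5 | -72 262 78.1 | -66 264 77.6 | -60 283 77.0 | -54 277 76.5 | -48 297 76.0 | -42 315 75.5 | -36 316 75.0 | -30 316 74.5 | -24 325 73.9 | -18 364 73.5 | -12 282 66.1 | -6 302 68.1 | 0 331 70.2 | 6 367 72.3 | 12 404 74.4 | 18 448 76.5 | 24 498 78.6 | 30 531 80.7 | 36 599 82.7 | 42 292 76.5 |
```

About 5° is left to pivot, so I lower another 2 mm before releasing.

Call:
servo_tool([
  [-0.001,0,0.004,0],
  [-0.002,0,0.008,0],
  [-0.003,0,0.011,0],
  [-0.003,0,0.011,0],
])

```text
time_s: 26.07
eef_pos: [552.9, -126.9, 55.6]
orientation: [3.141, -0.004, -0.237]
contact_force: [-4.6, 2.2, 13.0]
opening: 28.4
finger_force: 64.8
```

Call:
servo_tool([
  [0,0,0,0],
  [0,0,0,0],
  [0,0,0,0],
  [0,0,0,0],
  [0,0,0,0],
  [0,0,0,0],
  [0,0,-0.1,0],
  [0,0,-0.3,0],
  [0,0,-0.5,0],
  [0,0,-0.5,0],
  [0,0,-0.5,0],
], grip=-0.4)

```text
time_s: 26.98
eef_pos: [552.7, -126.8, 155.9]
orientation: [3.141, -0.004, -0.237]
contact_force: [-0.3, -0.4, -0.6]
opening: 59.9
finger_force: 0.0
```

```bash
cat >> h.py <<'E'
def chk(f):
    im,d,p=snap('wrist',f); w=cloud(d,p); b=np.array([606,-137.9]); a=np.radians(-13.6); ex=np.array([np.cos(a),np.sin(a)]);ey=np.array([-ex[1],ex[0]])
    q=w[...,:2]-b; X=q@ex;Y=q@ey;Z=w[...,2]
    m=(abs(Y)<10)&(Z>35)&(Z<95)
    for x in range(-93,44,4):
        k=m&(abs(X-x)<1); print(x,k.sum(),np.nanmedian(Z[k]).round(1) if k.sum() else '',end=' | ')
    g=(Z>60.5)&(X<-15)&(abs(Y)<30)&(Z-63-(X+20.9)*.35>4); print(cv2.minAreaRect(np.stack([X[g],Y[g]],-1).astype(np.float32)))
E
python3 -c "
from h import *
chk('w16'); mv(555,-127,200)"
```

```text
-93 0  | -89 34 70.1 | -85 59 70.3 | -81 61 70.2 | -77 61 70.3 | -73 57 70.2 | -69 60 70.3 | -65 64 70.6 | -61 67 70.4 | -57 67 70.5 | -53 67 70.3 | -49 70 70.4 | -45 64 70.2 | -41 73 70.3 | -37 75 70.4 | -33 67 70.2 | -29 78 70.2 | -25 113 67.6 | -21 59 63.0 | -17 69 64.3 | -13 82 65.9 | -9 79 67.3 | -5 63 68.6 | -1 87 70.1 | 3 87 71.6 | 7 83 73.1 | 11 84 74.6 | 15 96 76.2 | 19 93 77.6 | 23 93 78.8 | 27 92 80.3 | 31 124 81.8 | 35 127 83.3 | 39 84 78.8 | 43 31 69.9 | ((-56.494384765625, 0.33589935302734375), (60.03588104248047, 65.11786651611328), 88.74162292480469)
t 27.03 at [ 551.9 -126.6  153.9] yaw -0.237 open 59.7 shift [ 0.016 -0.001 -0.231] turn 0
```

View pics/w16.png

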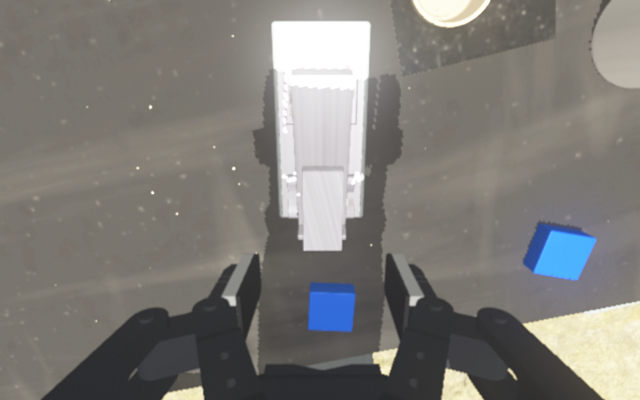

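The wedge's top face is level at 70.3 mm (70.6 mm expected when home), its thick end is at the stop (−89 mm), and the deck is at 19.9°. The fingers are clear, so I hand in.

```bash
python3 -c "
from h import *
print(order.close_job())"
```

```text
the job is handed in; nothing more can be done
None
```

The sine bar is set up with all four pieces placed in order and the job is handed in; my last check before handing in showed the deck at 19.9° and the wedge's top level against the stop, but no verdict came back.

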